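# Prove a taper mount: seat the post, then wedge it free

### The job

Check the taper lock of the socket stand before it is issued: take the orange-handled mounting post out of its holder, put its tapered shank in the socket and, pressing only lightly, turn it until its tang drops into the hidden keyway, then press it fully home with the collar down on the rim and let go. Then take the blue-handled wedge and drive it, thin end first and from the robot's side, through the slot at the foot of the stand until the post is lifted free of the grip of the taper and stands upright on the wedge's flat top; leave the wedge in the slot. Do not force anything, do not touch the post again once the wedge is in, and leave the carton, the black case and the bottle alone.

Things in the scene. Friction and masses are not known exactly. Their poses are not given: they have to be found in the camera images.
- post: Mounting post, loose, 300 g, upright in its holder. Origin on its axis at the lower end of the tang, z up the axis. From there up: steel tang 6.5 (x) by 22 (y) by 23 high, its tip thinned to 4.5; taper shank 50 long, 23 across below, 32 above; dark collar 48 across, 6 thick, underside 73 up; thin neck; grip block (see post_grip). Turned half round it is the same.
- post_grip (a point): Centre of the post's orange grip block, on the axis, 106 above the post's origin. The block is 26 (along the post's x) by 44 (y) by 36 high: grip it across the 26 mm.
- stand: Grey base plate with an aluminium socket column 62 across, bolted down (place and yaw differ each time). Origin under the column's axis at bench level, z up; its -x side faces the robot, to within the yaw. Base plate 100 wide, 10 thick, from x = -110 to +70. With the post home its origin is 19 above this one. Over 80 N between post and stand is forcing.
- stand_rim (a point): Centre of the socket's mouth, at rim height, 92 above the bench. Mouth 34 across; the bore tapers like the shank, 1 mm clear of it at home. Home: collar on the rim. Over the last 8 mm two sprung pads in the bore grip the taper: it takes 8 to 20 N of push there, less if it is twisted a little to and fro, the post's weight is not enough.
- stand_key (a point): Centre of the top of the brass keyway plate down in the bore, 40 above the bench, 8 thick. Its slot, 9.5 wide, runs along the stand's y give or take 0.75 rad, an angle not measured. The tang (22 mm way along the slot) rests on the plate, post 21 mm short of home, until it is turned to within about 0.15 rad of the slot; then it can go down.
- stand_slot (a point): Middle of the wedge slot's entrance on the robot's side, on the base plate, 26 in front (-x) of the column's axis, 10 above the bench. The slot runs straight through the column's foot along the stand's x, 26 wide, 22 high, open at both ends. The seated tang hangs in it, 9 above the base plate.
- wedge: Loose steel wedge, 220 g, lying on the bench. Origin under the middle of its blue grip block, x towards the nose, z up. Block 30 (x) by 18 (y) by 44 high: grip it across the 18 mm. Blade 18 wide, flat below, from block to nose (x = 155); its top is flat, 19 high, up to x = 112, then slopes to 5 high at the nose. Smooth, friction about 0.25.
- wedge_nose (a point): Underside of the wedge's nose, 155 from the wedge's origin along its x. Slid in on the base plate, the wedge lifts the post 10 mm once its flat top is under the tang; this takes about 5 to 20 N. The flat is well under with the middle of the grip block 90 to 98 short of the column's axis.
- holder: Fixed grey square tube holder 52 by 52, 78 high, on a 76 mm foot; the post hangs in it by its collar, which rests on the top edge. Origin under its centre.
- carton: Bystander: white carton with a green band, 75 by 120 by 55 high, origin under its centre.
- case: Bystander: black instrument case 90 by 140 by 45 high, origin under its centre.
- spray: Bystander: white bottle with a blue cap, 48 across, 130 high, origin under its centre.

How it is judged (in metres and radians):
On the way, in this order (a step that is already met when the one before it is completed fails the run):
1. the post is seated fully home, collar on the rim, and let go (z of post in the frame of stand between 0.015 and 0.0207 m and horizontal distance between post and stand below 0.005 m and angle between post's own z axis and vertical below 0.08 rad and contact force between the fingers and post below 0.3 N), for 0.3 s.
2. the wedge is in the slot while the post is still home, nobody touching the post (all of step 1 and x of wedge in the frame of stand below -0.05 m and x of wedge_nose in the frame of stand between -0.024 and 0.12 m and y of wedge_nose in the frame of stand between -0.02 and 0.02 m and z of wedge_nose in the frame of stand between 0.005 and 0.03 m and angle between the x axis of wedge and the x axis of stand, either way round below 0.3 rad), for 0.05 s.
At the end, for the whole second after the job is handed in: The post stands upright (within 0.13 rad, the play of the raised shank) in the socket, lifted 8.5 to 17 mm above home, on its axis within 7 mm and resting on the wedge; the wedge lies in the slot on the base plate, nose past the column's near face; both let go and at rest (z of post in the frame of stand between 0.0275 and 0.036 m and horizontal distance between post and stand below 0.007 m and angle between post's own z axis and vertical below 0.13 rad and x of wedge in the frame of stand below -0.05 m and x of wedge_nose in the frame of stand between -0.024 and 0.12 m and y of wedge_nose in the frame of stand between -0.02 and 0.02 m and z of wedge_nose in the frame of stand between 0.005 and 0.03 m and angle between the x axis of wedge and the x axis of stand, either way round below 0.3 rad and contact force between wedge and post above 0.5 N and contact force between the fingers and post below 0.3 N and contact force between the fingers and wedge below 0.3 N and linear speed of each of post, wedge below 0.02 m/s); the robot touches nothing.
It fails at once if post and stand pressed together with more than 80 N (contact force between post and stand above 80 N).
It fails at once if the post touched while the wedge is in the slot ((x of wedge in the frame of stand below -0.05 m and x of wedge_nose in the frame of stand between -0.024 and 0.12 m and y of wedge_nose in the frame of stand between -0.02 and 0.02 m and z of wedge_nose in the frame of stand between 0.005 and 0.03 m and angle between the x axis of wedge and the x axis of stand, either way round below 0.3 rad) and contact force between the fingers and post above 0.5 N).
It fails at once if the carton moved more than 20 mm (distance of carton from where it was at the start of the episode above 0.02 m).
It fails at once if the black case moved more than 20 mm (distance of case from where it was at the start of the episode above 0.02 m).
It fails at once if the bottle moved more than 20 mm (distance of spray from where it was at the start of the episode above 0.02 m).
It also fails if it takes over 72 s, if anything falls off the work surface, if the arm or the gripper's body presses on something with over 40 N, if the wrist force passes 120 N, or if a joint passes its speed limit or range.

### The arm

A 6-joint arm with a two-finger parallel gripper is mounted at the origin on the work surface. World frame = base frame: x ahead of the robot, y to its left, z up, the work surface at z = 0. Lengths are in mm, angles in rad, forces in N, time in s.
With the tool pointing down it reaches from about 400 to 825 mm from the base axis. Payload 7 kg.
Tool frame: the origin (TCP) lies at the very end of the fingers, on their centre line; the grasp point (between the pads) lies 19 mm behind it; z points along the fingers, y is the direction in which the jaws open and shut (so a half turn about z gives the same grasp; the last joint's range is limited). The gripper opens to 88 mm and grips with 3 to 60 N. Pads are 19 mm wide; open, the fingers measure 130 mm over their backs; the gripper's body (78 mm by 193 mm) begins 47 mm behind the grasp point.
Start: joints at [-0.877, 0.359, 0.012, 0, -1.224, -0.288], TCP at [266.431, -620.169, 226.561] pointing down, gripper open.
Joint ranges: [-3.07, 3.07], [-1.43, 2.12], [-1.02, 1.25], [-3.03, 1.67], [-3.05, -0], [-3.03, 3.03]. Speed limits (rad/s): [2.39, 2.39, 3.01, 3.14, 3.14, 3.14].

### API

Orientations are given as a unit quaternion [x, y, z, w].
In Python, from plant import bot gives the robot as it stands. Calls block until the motion is done:
- bot.move_ptp(position, orientation): joint-space move of the TCP to a pose.
- bot.line_to(position, velocity=150, ori=None): straight line of the TCP; ori=None keeps the orientation; velocity is the mean speed in mm/s.
- bot.move_joints(angles): joint-space move.
- bot.move_gripper(opening, force=None): finger opening in mm; force is the grip in N (None keeps the last); returns when the fingers have stopped.
- bot.pause(seconds).
- bot.solve_ik(position, orientation): joint angles nearest the present ones, or None.
- bot.read_state(): the state.
- bot.camera(name): name is "side" or "top"; returns the picture (384x512x3 uint8, red, green, blue); there is no depth.
- bot.get_calibration(name): a dict with "fx", "fy", "cx", "cy" (pixels), "distortion" ([k1, k2, p1, p2, k3] as OpenCV has them; the pictures are not rectified), "view" (4x4, takes a point from world to camera coordinates). Camera axes: x right, y up, looking along -z (the intrinsics and any distortion apply to the point x, -y, -z); pixel columns grow to the right and rows downward; lengths in mm; the calibration is good to about 2 mm. A picture is of the moment at which its call begins. get_calibration takes no time and is no camera call.
A pose or a line that the arm cannot do raises bot.Unreachable and nothing moves.
- bot.close_job(): hands the job in, once; it reports no verdict.
The state is a dict: "t": time; "joint_pos": joint angles; "qvel": joint speeds; "tau": joint torques, N m; "tcp_pos": TCP position; "eef_rot": TCP orientation; "contact_force": force on the tool from outside, world axes, zero at the start; "moment": the same for the moment, N m; "width": finger opening in mm.
Only numpy, scipy, OpenCV 4.12 (cv2) and the standard library are available. Lean on these libraries where they do the work, as an engineer would, in place of code of your own. Each camera call takes 0.05 s, during which the arm holds its last target.

## Working session

There is one attempt and no reset: what is moved stays moved. The work goes in short steps, each a Python script; the robot and the scene stay as the last script left them, time stands still between calls to the robot, and variables do not carry over. Pictures are saved under pics/ and viewed, and the job is handed in when it is done.

```bash
ls; mkdir -p pics
python3 - <<'E'
from plant import bot
import cv2,numpy as np
np.set_printoptions(suppress=True,precision=3)
for n in("side","top"):
    im=bot.camera(n); cv2.imwrite(f"pics/{n}0.png",cv2.cvtColor(im,cv2.COLOR_RGB2BGR))
    c=bot.get_calibration(n); print(n,{k:np.array(v) for k,v in c.items()})
s=bot.read_state(); print(s["t"],s["eef_rot"],s["contact_force"],s["width"])
E
```

```text
pics
side {'fx': array(361.468), 'fy': array(361.468), 'cx': array(255.763), 'cy': array(185.574), 'distortion': array([-0.027,  0.   ,  0.   ,  0.   ,  0.   ]), 'view': array([[  -0.939,   -0.344,   -0.016,  609.724],
       [   0.154,   -0.461,    0.874, -155.521],
       [  -0.308,    0.818,    0.485, -864.664],
       [   0.   ,    0.   ,    0.   ,    1.   ]])}
top {'fx': array(398.056), 'fy': array(398.056), 'cx': array(258.947), 'cy': array(191.317), 'distortion': array([-0.062,  0.   ,  0.   ,  0.   ,  0.   ]), 'view': array([[  -0.005,   -1.   ,   -0.013,   65.949],
       [   0.996,   -0.006,    0.092, -630.627],
       [  -0.092,   -0.012,    0.996, -992.813],
       [   0.   ,    0.   ,    0.   ,    1.   ]])}
0.1 [-0.201  0.979  0.001 -0.   ] [ 0.676 -0.227 -0.457] 87.40976716632595
```

View pics/top0.png

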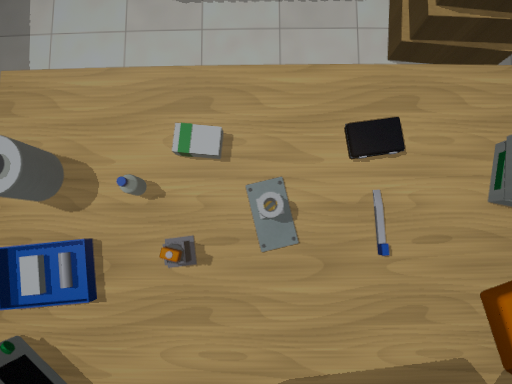

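View pics/side0.png

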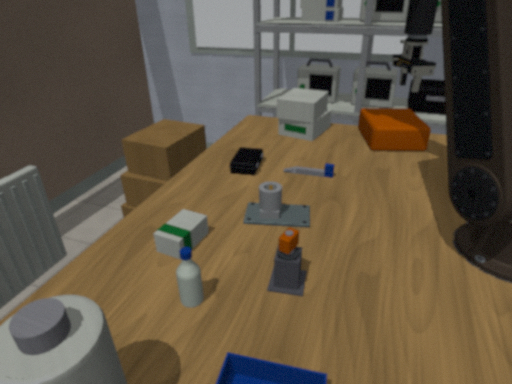

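```bash
cat > h.py <<'E'
import cv2,numpy as np
from plant import bot
np.set_printoptions(suppress=True,precision=3)
def ray(n,uv):
    c=bot.get_calibration(n);K=np.array([[c["fx"],0,c["cx"]],[0,c["fy"],c["cy"]],[0,0,1.]])
    p=cv2.undistortPoints(np.array(uv,float).reshape(-1,1,2),K,np.array(c["distortion"],float)).reshape(-1,2)
    V=np.array(c["view"]);R=V[:3,:3];o=-R.T@V[:3,3]
    d=np.c_[p[:,0],-p[:,1],-np.ones(len(p))]@R
    return o,d
def onz(n,uv,z):
    o,d=ray(n,uv); return o+d*((z-o[2])/d[:,2])[:,None]
def proj(n,P):
    c=bot.get_calibration(n);K=np.array([[c["fx"],0,c["cx"]],[0,c["fy"],c["cy"]],[0,0,1.]])
    V=np.array(c["view"]);X=np.atleast_2d(P)@V[:3,:3].T+V[:3,3]
    X=X*[1,-1,-1]
    return cv2.projectPoints(X,np.zeros(3),np.zeros(3),K,np.array(c["distortion"],float))[0].reshape(-1,2)
def tri(uvs,uvt):
    o1,d1=ray("side",uvs);o2,d2=ray("top",uvt);A=np.c_[d1[0],-d2[0]]
    s=np.linalg.lstsq(A,o2-o1,rcond=None)[0];a=o1+s[0]*d1[0];b=o2+s[1]*d2[0]
    return (a+b)/2,np.linalg.norm(a-b)
def crop(n,im,x0,y0,x1,y1,f):
    cv2.imwrite(n,cv2.resize(cv2.cvtColor(im[y0:y1,x0:x1],cv2.COLOR_RGB2BGR),None,fx=f,fy=f,interpolation=cv2.INTER_NEAREST))
E
python3 - <<'E'
import cv2,numpy as np
t=cv2.imread("pics/top0.png");s=cv2.imread("pics/side0.png")
def c(im,x,y,w,h,f): return cv2.resize(im[y:y+h,x:x+w],None,fx=f,fy=f,interpolation=cv2.INTER_NEAREST)
a=np.hstack([c(t,240,170,65,90,6),c(t,365,180,30,90,6),c(t,150,225,30,60,6) if 0 else c(t,150,200,35,90,6)])
cv2.imwrite("pics/a.png",a)
b=np.hstack([c(s,240,170,75,70,5),c(s,260,220,50,70,5)]);cv2.imwrite("pics/b.png",b)
for n,im in(("t",t),("s",s)):
    hsv=cv2.cvtColor(im,cv2.COLOR_BGR2HSV)
    for nm,lo,hi in(("orange",(5,200,120),(18,255,255)),("blue",(105,170,60),(125,255,255))):
        m=cv2.inRange(hsv,lo,hi);k,l,st,ce=cv2.connectedComponentsWithStats(m)
        print(n,nm,[(st[i].tolist(),ce[i].round(2).tolist()) for i in range(1,k) if st[i,4]>15])
E
```

```text
t orange [([160, 248, 19, 14, 124], [169.31, 254.23]), ([499, 293, 13, 48, 354], [506.76, 310.69])]
t blue [([0, 240, 90, 69, 3421], [49.68, 274.3]), ([378, 244, 11, 11, 100], [383.27, 249.06])]
s orange [([362, 109, 56, 24, 594], [387.19, 123.16]), ([280, 229, 18, 13, 84], [287.93, 236.18])]
s blue [([327, 0, 7, 6, 32], [330.19, 2.25]), ([327, 12, 6, 7, 37], [329.16, 14.92]), ([325, 165, 8, 11, 71], [328.72, 169.89]), ([181, 247, 10, 12, 99], [185.35, 252.47]), ([217, 354, 109, 30, 1995], [265.95, 372.62])]
```

View pics/a.png

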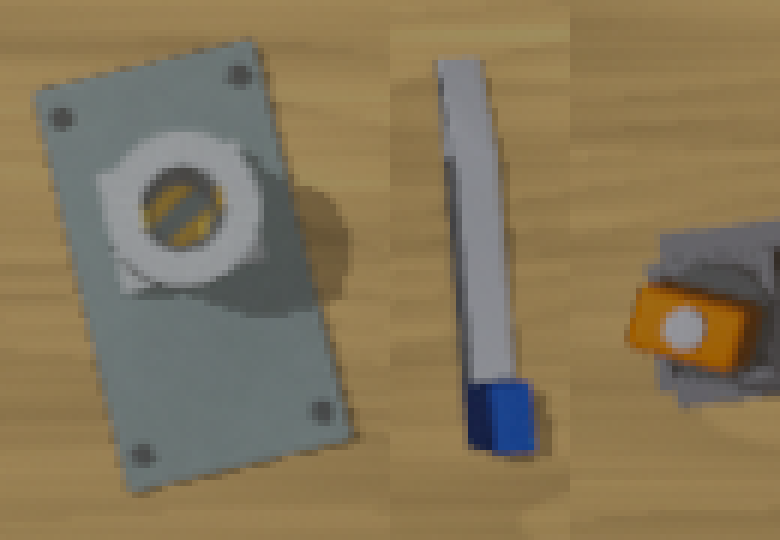

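View pics/b.png

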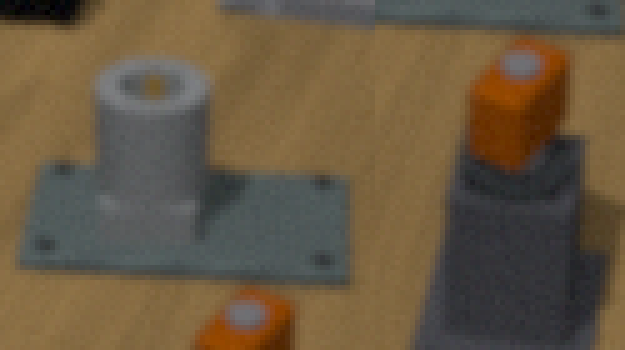

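Run:
```python
from h import *
t=cv2.imread("pics/top0.png");hsv=cv2.cvtColor(t,cv2.COLOR_BGR2HSV)
# stand plate: corners
c=np.array([(35,92),(255,38),(355,435),(130,492)])/6.+[240,170]-.5
P=onz("top",c,10);print("plate",P[:,:2],[np.linalg.norm(P[i]-P[(i+1)%4]) for i in range(4)])
ax=(P[0]+P[1]-P[2]-P[3])[:2];yaw=np.arctan2(ax[1],ax[0]);e=np.array([np.cos(yaw),np.sin(yaw)])
print("stand yaw",yaw,"origin from plate",P.mean(0)[:2]+20*e)
hol=np.array([(62,118),(239,75),(323,411),(143,456)])/6.+[240,170]-.5
H=onz("top",hol,10);ax=(H[0]+H[1]-H[2]-H[3])[:2];print("holes",H.mean(0),np.arctan2(ax[1],ax[0]),[np.linalg.norm(H[i]-H[(i+1)%4]) for i in range(4)])
# rim bright
g=t[:,:,:].min(2)
m=((g>125)*255).astype(np.uint8);m[:, :240]=0;m[:,300:]=0;m[:180]=0;m[245:]=0
cs,h=cv2.findContours(m,cv2.RETR_CCOMP,cv2.CHAIN_APPROX_NONE)
for i,k in enumerate(cs):
    if len(k)>10:
        E=cv2.fitEllipse(k);print("rim",h[0,i,3],E,onz("top",E[0],92)[0,:2])
# top side triangulate of rim
# brass
m=cv2.inRange(hsv,(15,110,60),(35,255,255));m[:, :263]=0;m[:,278:]=0;m[:197]=0;m[213:]=0
k,l,st,ce=cv2.connectedComponentsWithStats(m);print("brass",st[1:].tolist(),ce[1:].tolist())
cv2.imwrite("pics/key.png",cv2.resize(t[194:216,259:283],None,fx=24,fy=24,interpolation=cv2.INTER_NEAREST))
# white dot
for n,im,(x0,y0,x1,y1) in(("top",t,(160,245,182,265)),("side",cv2.imread("pics/side0.png"),(278,225,302,250))):
    sub=im[y0:y1,x0:x1];mm=(sub.min(2)>110).astype(np.uint8);k,l,st,ce=cv2.connectedComponentsWithStats(mm);print(n,"dot",st[1:].tolist(),(ce[1:]+[x0,y0]).tolist())
# wedge
m=cv2.inRange(t,(120,110,110),(255,255,255));m[:,:365]=0;m[:,395:]=0;m[:185]=0;m[260:]=0
k,l,st,ce=cv2.connectedComponentsWithStats(m);print(st[1:].tolist())
i=1+np.argmax(st[1:,4]);cs=cv2.findContours((l==i).astype(np.uint8),0,1)[0][0];print("wedge blade",cv2.minAreaRect(cs))
```

```text
plate [[650.103  98.187]
 [673.246   1.821]
 [500.426 -39.553]
 [476.538  57.634]] [np.float64(99.10677304200016), np.float64(177.70265161248741), np.float64(100.07988617433547), np.float64(178.23966244240532)]
stand yaw 0.2322502606235062 origin from plate [594.541  34.126]
holes [574.586  30.367  10.   ] 0.23245409989520976 [np.float64(79.58212313030472), np.float64(150.27795721693468), np.float64(80.07301903326083), np.float64(150.67383483498915)]
rim -1 ((269.24786376953125, 204.5043182373047), (24.987424850463867, 27.11305809020996), 49.63010787963867) [593.236  36.979]
rim 0 ((269.9111633300781, 204.4237060546875), (15.471988677978516, 15.63733959197998), 99.12744903564453) [593.42   35.384]
brass [[264, 201, 8, 6, 23], [276, 202, 1, 3, 3], [269, 205, 6, 6, 20]] [[267.17391304347825, 203.3913043478261], [276.0, 203.0], [271.8, 208.0]]
top dot [[6, 6, 6, 7, 34]] [[168.5, 254.2941176470588]]
side dot [[9, 7, 3, 2, 4]] [[288.0, 232.5]]
[[373, 190, 12, 53, 358]]
wedge blade ((379.404296875, 215.88331604003906), (52.98012924194336, 7.934222221374512), 82.64761352539062)
```

View pics/key.png

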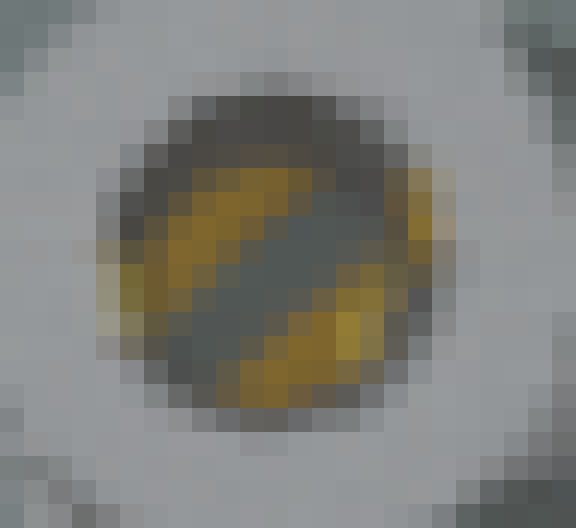

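Run:
```python
from h import *
t=cv2.imread("pics/top0.png")
c=lambda im,x,y,w,h,f: cv2.resize(im[y:y+h,x:x+w],None,fx=f,fy=f,interpolation=cv2.INTER_NEAREST)
cv2.imwrite("pics/post.png",c(t,155,230,45,42,14))
cv2.imwrite("pics/wed.png",c(t,368,184,26,75,8))
print("dot",onz("top",(168.5,254.3),129),onz("top",(168.5,254.3),135),tri((288,232.5),(168.5,254.3)))
print(onz("top",[(379.4,215.9)],19), "blueC",onz("top",(383.27,249.06),30),tri((328.7,169.9),(383.27,249.06)))
```

```text
dot [[477.551 270.019 129.   ]] [[477.938 268.581 135.   ]] (array([478.142, 270.421, 128.034]), np.float64(1.3506614010614861))
[[ 566.167 -248.663   19.   ]] blueC [[ 481.557 -252.935   30.   ]] (array([ 481.392, -256.218,   18.627]), np.float64(0.9206543813999198))
```

View pics/post.png

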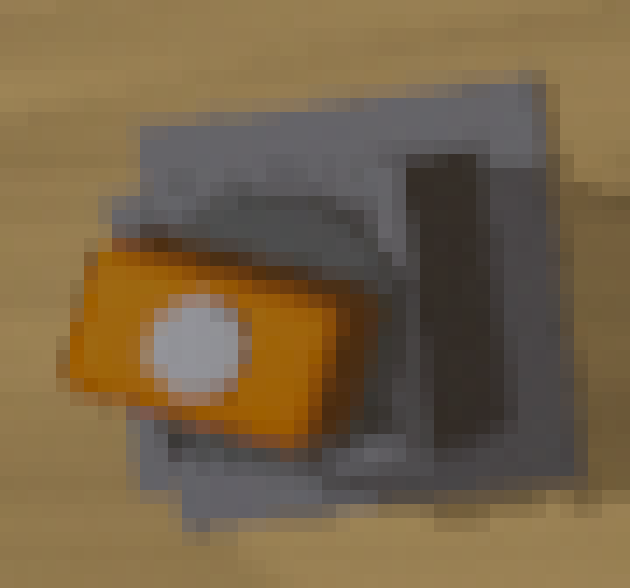

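View pics/wed.png

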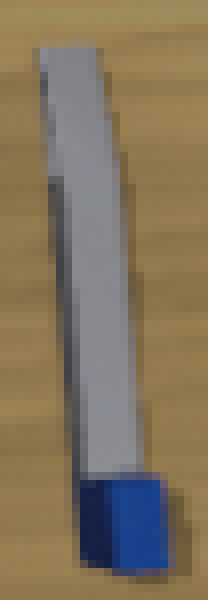

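Run:
```python
from h import *
c=np.array([(98,248),(337,298),(305,450),(68,398)])/14.+[155,230]-.5
P=onz("top",c,129)[:,:2];print("post",P,P.mean(0),[np.linalg.norm(P[i]-P[(i+1)%4]) for i in range(4)])
L=(P[0]+P[3]-P[1]-P[2]);S=P[0]+P[1]-P[2]-P[3];print("y-axis yaw",np.arctan2(-L[0],L[1]),"x yaw",np.arctan2(S[1],S[0]))
c=np.array([(110,482),(162,477),(170,570),(114,575)])/8.+[368,184]-.5
P=onz("top",c,44)[:,:2];print("wedge blk",P.mean(0),[np.linalg.norm(P[i]-P[(i+1)%4]) for i in range(4)]);S=P[0]+P[1]-P[2]-P[3];print(np.arctan2(S[1],S[0]))
n=onz("top",np.array([(39,46),(100,46)])/8.+[368,184]-.5,5);print("nose",n,n.mean(0));d=n.mean(0)[:2]-P.mean(0);print(np.linalg.norm(d),np.arctan2(d[1],d[0]))
# orientation helper check
from scipy.spatial.transform import Rotation as R
s=bot.read_state();print(R.from_quat(s["eef_rot"]).as_matrix())
```

```text
post [[493.766 286.505]
 [485.574 246.733]
 [460.804 251.791]
 [469.248 291.179]] [477.348 269.052] [np.float64(40.60720212478516), np.float64(25.281831697033542), np.float64(40.28307786963429), np.float64(24.959613216826476)]
y-axis yaw -0.20714583037497147 x yaw -0.19494030469735713
wedge blk [ 481.816 -252.82 ] [np.float64(16.557462676289152), np.float64(29.036993295047555), np.float64(17.78015597446108), np.float64(28.958893327962112)]
0.037028672823517586
nose [[ 636.841 -236.322    5.   ]
 [ 636.715 -256.566    5.   ]] [ 636.778 -246.444    5.   ]
155.0935003509507 0.04112117332271096
[[-0.919 -0.395 -0.001]
 [-0.395  0.919  0.001]
 [ 0.     0.001 -1.   ]]
```

```bash
cat >> h.py <<'E'
from scipy.spatial.transform import Rotation as Rot
def q(a):
    y=np.array([np.cos(a),np.sin(a),0]);z=np.array([0,0,-1.]);return Rot.from_matrix(np.c_[np.cross(y,z),y,z]).as_quat()
def st(msg=""):
    s=bot.read_state();print(msg,"t",round(s["t"],2),"tcp",np.array(s["tcp_pos"]).round(1),"F",np.array(s["contact_force"]).round(1),"w",round(s["width"],1),"M",np.array(s["moment"]).round(2));return s
E
python3 - <<'E'
from h import *
for a in(-.2,-.2+np.pi,-.2-np.pi):
    j=bot.solve_ik([477.6,269.5,200],q(a));print(a,None if j is None else np.array(j))
for a in(.73,.73+np.pi,.73-np.pi):
    j=bot.solve_ik([594,35,200],q(a));print(a,None if j is None else np.array(j))
for a in(.04+np.pi/2,.04-np.pi/2):
    j=bot.solve_ik([481.8,-252.8,50],q(a));print(a,None if j is None else np.array(j))
for a in(.232+np.pi/2,.232-np.pi/2):
    for r in(200,94):
        j=bot.solve_ik([594-r*.973,35-r*.23,20],q(a));print(a,None if j is None else np.array(j))
E
```

```text
-0.2 [ 0.871  0.171 -0.308  0.    -1.092  2.071]
2.941592653589793 [ 0.871  0.171 -0.308  0.    -1.092 -1.071]
-3.3415926535897933 [ 0.871  0.171 -0.308  0.    -1.092 -1.071]
0.73 [ 0.387  0.247 -0.209  0.    -1.115 -2.799]
3.871592653589793 [ 0.387  0.247 -0.209  0.    -1.115  0.343]
-2.411592653589793 [ 0.387  0.247 -0.209  0.    -1.115  0.343]
1.6107963267948966 [-0.123  0.329 -0.495  0.    -0.747 -1.408]
-1.5307963267948965 [-0.123  0.329 -0.495  0.    -0.747  1.734]
1.8027963267948965 [ 0.473  0.175 -0.837 -0.    -0.559 -1.812]
1.8027963267948965 [ 0.418  0.318 -0.614  0.    -0.639 -1.757]
-1.3387963267948966 [ 0.473  0.175 -0.837  0.    -0.559  1.33 ]
-1.3387963267948966 [ 0.418  0.318 -0.614  0.    -0.639  1.385]
```

Run:
```python
from h import *
bot.move_gripper(70,40)
bot.move_ptp([477.6,269.6,190],q(-.2+np.pi));st("above")
bot.line_to([477.6,269.6,94],velocity=120);st("down")
bot.move_gripper(15,40);s=st("grip")
im=bot.camera("top");crop("pics/g1.png",im,120,190,320,300,3)
im=bot.camera("side");crop("pics/g1s.png",im,200,150,360,310,4)
```

```text
above t 3.87 tcp [477.9 269.1 190. ] F [-0.1  0.  -0.4] w 70.0 M [-0.    0.05 -0.03]
down t 4.82 tcp [478.1 270.   94.6] F [-0.3  0.9  0.6] w 70.0 M [0.03 0.08 0.01]
grip t 5.59 tcp [477.5 269.5  94. ] F [-1.2 -0.1  0.3] w 26.0 M [0.01 0.44 0.02]
```

View pics/g1s.png

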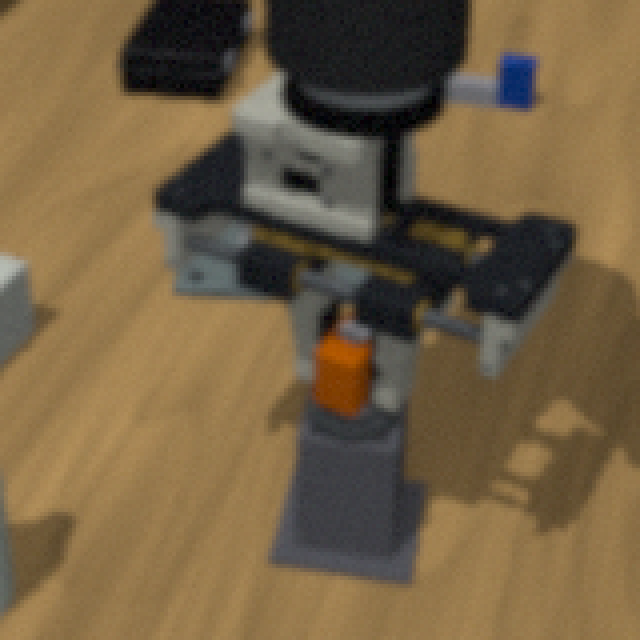

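Run:
```python
from h import *
bot.line_to([477.5,269.5,216],velocity=150);st("lift")
bot.line_to([594,35,216],velocity=200,ori=q(.73+np.pi));st("over")
im=bot.camera("top");crop("pics/o1.png",im,200,130,340,260,4)
im=bot.camera("side");crop("pics/o1s.png",im,210,120,330,240,4)
```

```text
lift t 6.66 tcp [476.9 269.1 214.8] F [-0.3 -0.7 -2.5] w 26.0 M [ 0.01  0.11 -0.02]
over t 8.12 tcp [593.7  35.3 215.6] F [ 0.3 -0.2 -2.1] w 26.1 M [ 0.02  0.15 -0.03]
```

View pics/o1s.png

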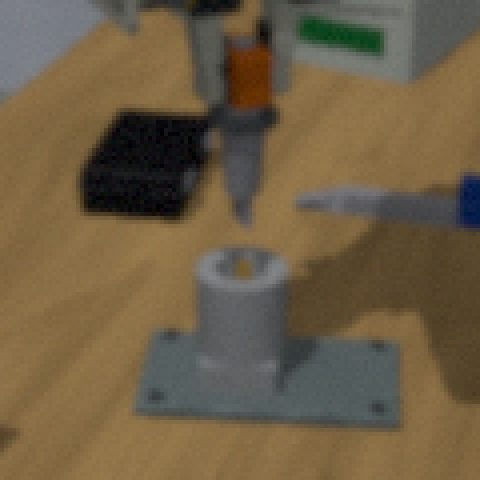

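View pics/o1.png

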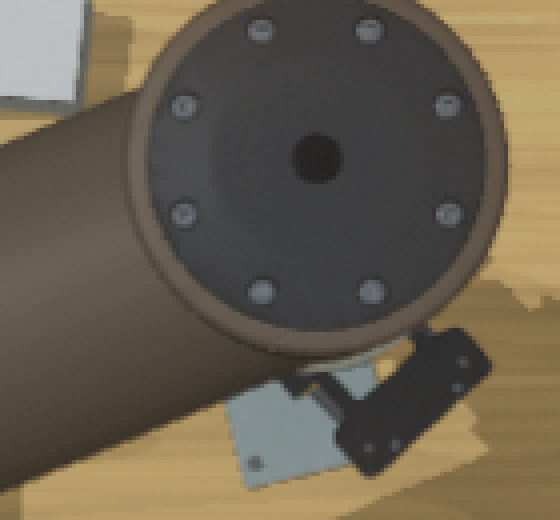

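Run:
```python
from h import *
bot.line_to([594,35,150],velocity=120);st()
for z in(140,135,131,129,127,125,123,121):
    bot.line_to([594,35,z],velocity=20 if z<133 else 60);s=st(z)
    if s["contact_force"][2]>6 or np.hypot(*s["contact_force"][:2])>12: break
```

```text
t 8.92 tcp [594.6  35.2 150.6] F [-0.4 -0.6 -3.2] w 26.3 M [-0.02  0.1   0.03]
140 t 9.23 tcp [593.8  34.9 139.8] F [ 0.5  0.7 -2.6] w 25.9 M [-0.11  0.14  0.01]
135 t 9.48 tcp [593.8  34.9 134.7] F [ 0.4  0.4 -2.1] w 26.1 M [-0.06  0.16 -0.01]
131 t 9.83 tcp [593.9  35.  130.8] F [ 0.1  0.3 -3. ] w 26.2 M [-0.01  0.15 -0.02]
129 t 10.08 tcp [593.9  35.  128.9] F [-0.3 -0.3 -3.3] w 25.9 M [-0.01  0.13 -0.05]
127 t 10.33 tcp [593.9  35.  126.8] F [ 0.  -0.1 -2.3] w 26.5 M [-0.02  0.13 -0.02]
125 t 10.58 tcp [593.9  35.  124.8] F [-0.6  0.1 -2.2] w 26.2 M [-0.04  0.18  0.03]
123 t 10.83 tcp [593.9  35.  122.8] F [ 0.4 -0.2 -3.1] w 26.2 M [-0.03  0.14 -0.02]
121 t 11.08 tcp [593.9  35.  120.8] F [-1.2  0.7 -2.3] w 26.2 M [-0.03  0.15 -0.01]
```

Run:
```python
from h import *
k=1
for z in(119,117,116,115,114,113,112,111,110,109.3,108.6,108,107.4,106.8,106.2):
    tw=0.05*k if z<116.5 else 0;k=-k
    bot.line_to([594,35,z],velocity=15,ori=q(.73+np.pi+tw));s=st(z)
    f=s["contact_force"]
    if f[2]>28 or np.hypot(*f[:2])>15: break
```

```text
119 t 11.37 tcp [593.9  35.  118.9] F [ 0.2  0.1 -2. ] w 25.9 M [ 0.    0.15 -0.05]
117 t 11.65 tcp [593.9  35.1 116.9] F [ 1.1  1.  -1.9] w 25.9 M [0.37 0.28 0.06]
116 t 11.9 tcp [594.   35.1 116. ] F [-0.2  1.  -3.6] w 26.1 M [ 0.63  0.18 -0.01]
115 t 12.15 tcp [594.2  35.2 115.2] F [-0.4  2.4 -1.8] w 26.3 M [ 0.87  0.1  -0.05]
114 t 12.4 tcp [594.2  35.2 114.2] F [ 0.3  2.6 -1.5] w 25.9 M [1.01 0.19 0.07]
113 t 12.65 tcp [594.4  35.2 113.4] F [0.8 2.6 2. ] w 26.0 M [ 1.16  0.18 -0.05]
112 t 12.9 tcp [594.4  35.2 112.4] F [0.1 2.8 3.5] w 25.8 M [1.29 0.33 0.06]
111 t 13.15 tcp [594.4  35.1 111.4] F [-0.6  2.7  3.8] w 26.4 M [ 1.08  0.06 -0.04]
110 t 13.4 tcp [594.2  35.  110.2] F [-0.1  3.1  3.4] w 25.9 M [1.05 0.11 0.16]
109.3 t 13.65 tcp [594.1  34.9 109.4] F [0.3 2.1 3.2] w 25.5 M [ 0.72  0.04 -0.09]
108.6 t 13.9 tcp [593.9  34.9 108.5] F [0.6 2.3 3.2] w 26.2 M [0.72 0.16 0.19]
108 t 14.15 tcp [593.9  34.9 108. ] F [-1.   1.8  3.8] w 26.3 M [ 0.61  0.15 -0.15]
107.4 t 14.4 tcp [594.3  34.9 108. ] F [-1.5  0.8  6.9] w 25.8 M [0.54 0.51 0.23]
106.8 t 14.65 tcp [594.7  35.  108. ] F [-0.7  1.8 10. ] w 25.7 M [ 0.5   0.58 -0.21]
106.2 t 14.9 tcp [595.1  35.  108. ] F [-1.2  2.3 13.8] w 25.8 M [0.54 0.89 0.26]
```

Run:
```python
from h import *
bot.line_to([594,35,107.8],velocity=15,ori=q(.73+np.pi));st("relax")
bot.move_gripper(60);st("open")
bot.line_to([594,35,190],velocity=150);st("up")
bot.move_ptp([470,-150,190],q(.04+np.pi/2))
st("away")
im=bot.camera("top");cv2.imwrite("pics/top2.png",cv2.cvtColor(im,4));crop("pics/h1.png",im,230,160,310,260,6)
im=bot.camera("side");cv2.imwrite("pics/side2.png",cv2.cvtColor(im,4));crop("pics/h1s.png",im,220,140,330,240,5)
```

```text
relax t 15.16 tcp [594.4  35.  108.1] F [0.9 1.9 6.3] w 25.8 M [ 0.56 -0.04 -0.1 ]
open t 15.94 tcp [594.   35.  107.8] F [-0.2  0.7  0.2] w 59.8 M [-0.03  0.15  0.  ]
up t 16.64 tcp [593.4  35.  189.2] F [-0.   0.2 -0.8] w 59.7 M [-0.02  0.1   0.01]
away t 18.36 tcp [ 470.1 -149.9  189.7] F [-1.1 -0.5  0. ] w 60.0 M [-0.08 -0.07 -0.02]
```

View pics/h1s.png

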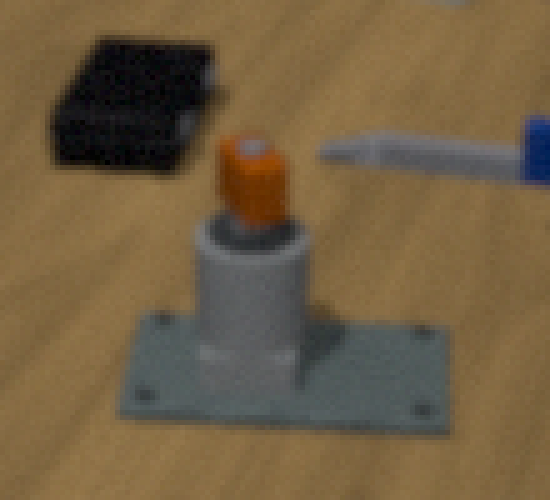

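View pics/h1.png

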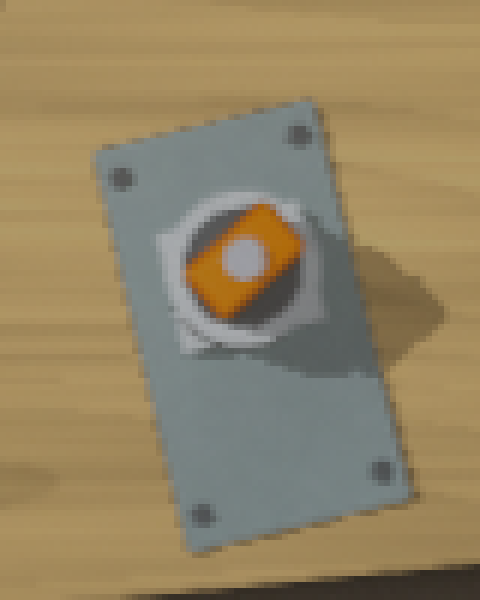

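View pics/top2.png

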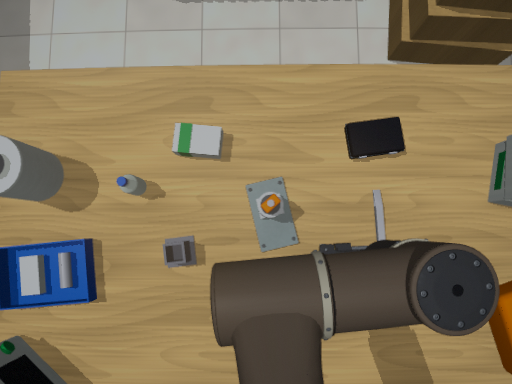

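Run:
```python
from h import *
t=cv2.imread("pics/top2.png");s=cv2.imread("pics/side2.png")
hs=lambda im:cv2.cvtColor(im,cv2.COLOR_BGR2HSV)
def dot(im,x0,y0,x1,y1):
    m=(im[y0:y1,x0:x1].min(2)>110).astype(np.uint8);k,l,stt,ce=cv2.connectedComponentsWithStats(m);return stt[1:].tolist(),(ce[1:]+[x0,y0]).tolist()
print(dot(t,266,199,276,209)); print(onz("top",(230+245/6-.5,160+259/6-.5),143))
ts=np.array([220+252/5-.5,140+148/5-.5]);print(tri(ts,(270.3,202.7)))
p=np.pi/2;a=.04+p
print(bot.solve_ik([399.4,-11,60],q(.232+p)))
bot.move_ptp([481.8,-252.8,90],q(a));st()
bot.line_to([481.8,-252.8,7],velocity=100);st("down")
bot.move_gripper(5,60);st("grip")
bot.line_to([481.8,-252.8,50],velocity=100);st("lift")
e=np.array([np.cos(.232),np.sin(.232)])
x=np.array([594,35])-200*e
bot.line_to([*x,50],velocity=150,ori=q(.232+p));st("front")
im=bot.camera("top");cv2.imwrite("pics/top3.png",cv2.cvtColor(im,4));
im=bot.camera("side");cv2.imwrite("pics/side3.png",cv2.cvtColor(im,4));crop("pics/w1s.png",im,220,100,400,250,4)
```

```text
([[1, 1, 7, 7, 40]], [[270.15, 202.8]])
[[594.397  35.169 143.   ]]
(array([594.454,  35.235, 141.563]), np.float64(0.08713923756068034))
[ 0.473  0.096 -0.791  0.    -0.683 -1.812]
 t 19.09 tcp [ 481.6 -253.2   89.4] F [-0.3  0.8  0.9] w 59.8 M [-0.   -0.02  0.  ]
down t 20.07 tcp [ 482.4 -252.8    7.6] F [-0.2 -0.  -0.1] w 60.0 M [-0.02 -0.   -0.03]
grip t 20.82 tcp [ 481.8 -252.8    7. ] F [0.8 0.7 1.2] w 17.8 M [ 0.09  0.07 -0.02]
lift t 21.41 tcp [ 481.4 -252.6   49.7] F [ 0.3 -1.1 -2.5] w 17.9 M [-0.03  0.08  0.03]
front t 23.26 tcp [399.4 -11.3  49.9] F [-0.  -0.6 -2.6] w 18.1 M [-0.02  0.09  0.01]
```

View pics/w1s.png

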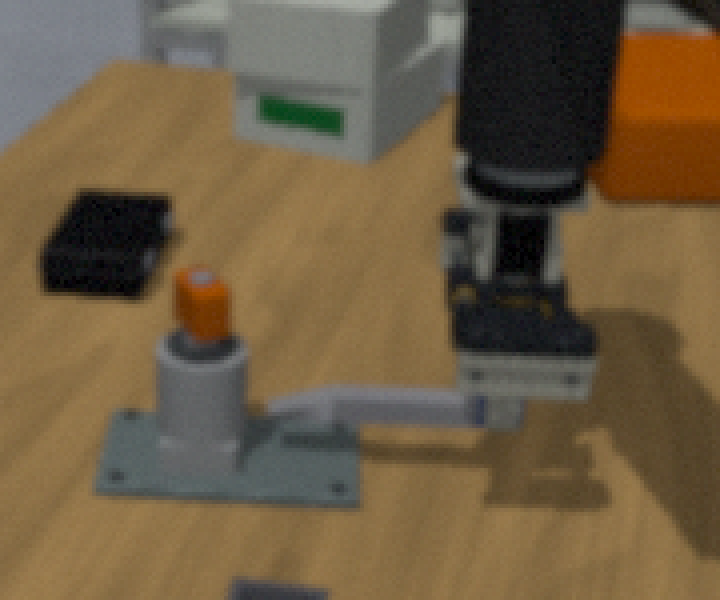

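View pics/top3.png

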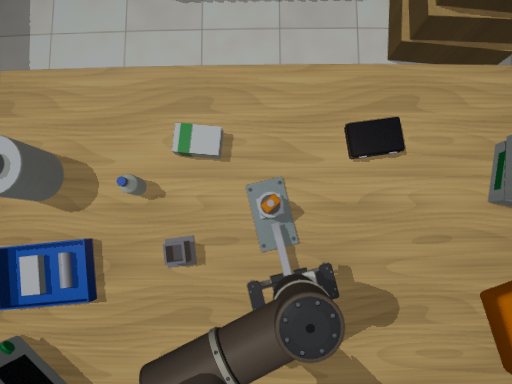

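Run:
```python
import cv2
t=cv2.imread("pics/top3.png")[190:285,240:310];cv2.imwrite("pics/c3.png",cv2.resize(t,None,fx=6,fy=6,interpolation=cv2.INTER_NEAREST))
```

```text
(no output)
```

View pics/c3.png

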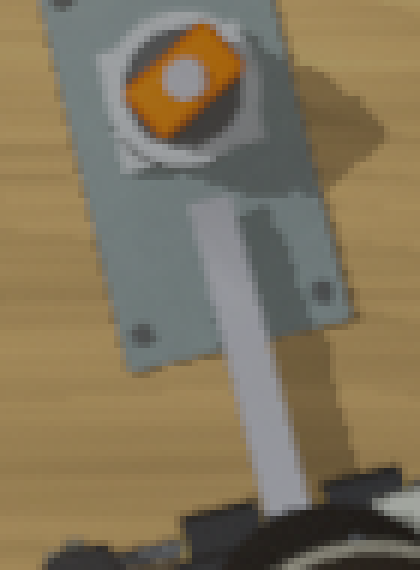

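```bash
cat >> h.py <<'E'
E2=np.array([np.cos(.232),np.sin(.232)]);O=np.array([594.,35.])
def sf(P):
    d=np.atleast_2d(P)[:,:2]-O;return np.c_[d@E2,d@np.array([-E2[1],E2[0]])]
E
python3 - <<'E'
from h import *
f=lambda c:np.array(c,float)/6+[240,190]-.5
print(sf(onz("top",f([(188,207),(234,197)]),48)), sf(onz("top",f([(262,515),(310,505)]),62)))
E
```

```text
[[-46.304   8.654]
 [-46.779 -10.984]] [[-175.149    9.319]
 [-175.831  -10.649]]
```

Run:
```python
from h import *
def go(b,z,v): bot.line_to([*(O+b*E2),z],velocity=v); return st(b)
go(-200,19.5,60)
s=go(-200,17.8,20)
im=bot.camera("side");crop("pics/w2s.png",im,220,120,360,240,5)
for b in(-192,-185,-178,-170,-160):
    s=go(b,17.8,40);f=np.array(s["contact_force"])
    if abs(f@[*E2,0])>12 or np.linalg.norm(f[:2])>14: print("STOP");break
```

```text
-200 t 24.02 tcp [399.4 -11.   19.5] F [ 0.4  0.8 -2.6] w 17.7 M [0.01 0.05 0.05]
-200 t 24.27 tcp [399.5 -10.9  18. ] F [-0.6 -0.4 -1.7] w 17.6 M [-0.06  0.05 -0.02]
-192 t 24.67 tcp [407.5  -9.   17.8] F [ 0.2  0.  -1.7] w 17.7 M [-0.03  0.09 -0.03]
-185 t 24.99 tcp [414.3  -7.4  17.8] F [-0.3 -0.3 -1.5] w 17.6 M [-0.04  0.06 -0.03]
-178 t 25.32 tcp [421.   -5.8  17.8] F [ 0.  -0.2 -3.2] w 17.6 M [-0.03  0.12  0.02]
-170 t 25.67 tcp [428.8  -4.   17.7] F [-0.6  0.1 -1.9] w 17.8 M [-0.03  0.05  0.03]
-160 t 26.07 tcp [438.5  -1.7  17.7] F [-0.9  0.  -2.2] w 18.1 M [-0.06  0.08 -0.02]
```

View pics/w2s.png

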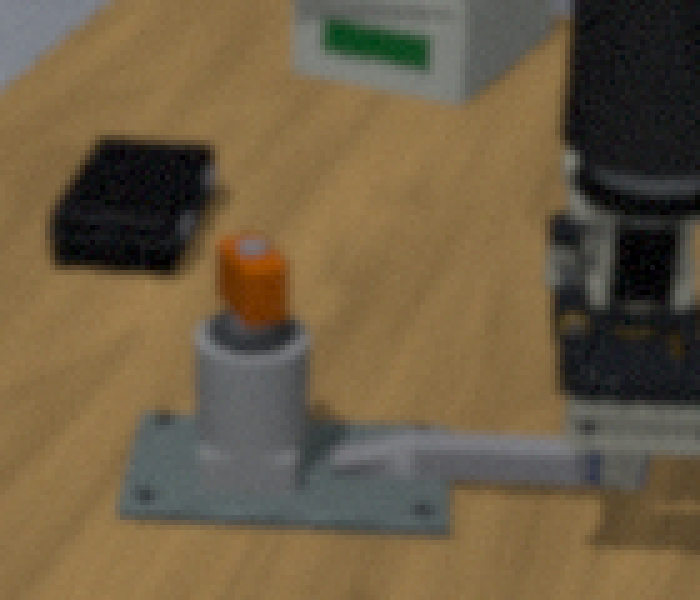

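Run:
```python
from h import *
def go(b,z,v): bot.line_to([*(O+b*E2),z],velocity=v); return st(b)
for b in(-155,-150,-145,-140,-135,-130,-125,-120,-115,-110,-106,-102,-98,-95,-93.5):
    s=go(b,17.3,30);f=np.array(s["contact_force"])
    if f[:2]@E2<-32 or abs(f[:2]@[-E2[1],E2[0]])>12 or abs(f[2])>30: print("STOP");break
im=bot.camera("side");crop("pics/w3s.png",im,220,120,360,240,5)
im=bot.camera("top");crop("pics/w3.png",im,230,170,330,270,6)
```

```text
-155 t 26.38 tcp [443.3  -0.6  17.3] F [-0.6  0.4 -1.9] w 17.8 M [-0.04  0.07  0.01]
-150 t 26.7 tcp [448.2   0.6  17.3] F [-0.3  0.  -2.4] w 17.9 M [-0.03  0.05 -0.01]
-145 t 27.02 tcp [453.    1.6  17.2] F [ 0.1 -0.2 -3.4] w 17.4 M [-0.18  0.06 -0.07]
-140 t 27.33 tcp [456.3   2.   17.1] F [-5.  -2.2  1.9] w 17.7 M [-0.81  1.44 -0.09]
-135 t 27.65 tcp [459.5   2.3  17. ] F [-9.9 -3.9  8.2] w 18.1 M [-1.49  2.95 -0.17]
-130 t 27.97 tcp [463.8   3.1  16.9] F [-11.7  -5.6  10. ] w 17.5 M [-1.96  3.43 -0.28]
-125 t 28.28 tcp [468.8   4.2  16.9] F [-10.2  -6.2   9.4] w 17.6 M [-2.04  3.39 -0.33]
-120 t 28.6 tcp [474.8   6.   17. ] F [-6.9 -4.   4. ] w 17.5 M [-1.51  2.24 -0.24]
-115 t 28.92 tcp [482.1   8.6  17. ] F [ 0.3  0.7 -4.6] w 17.6 M [-0.05  0.46  0.04]
-110 t 29.23 tcp [487.4   9.9  17.3] F [-0.9 -0.1 -4.4] w 17.5 M [-0.13  0.35 -0.01]
-106 t 29.52 tcp [491.2  10.8  17.3] F [ 0.6  0.2 -4.9] w 17.6 M [0.02 0.31 0.02]
-102 t 29.8 tcp [495.   11.6  17.3] F [-0.6  0.5 -5.4] w 17.7 M [-0.05  0.33  0.01]
-98 t 30.08 tcp [498.9  12.6  17.3] F [ 0.3  0.4 -4.1] w 18.0 M [-0.1   0.32 -0.02]
-95 t 30.33 tcp [501.8  13.2  17.3] F [-0.4  0.3 -5.4] w 17.6 M [-0.12  0.33  0.  ]
-93.5 t 30.58 tcp [503.1  13.5  17.3] F [ 0.1  0.5 -4.1] w 17.7 M [-0.03  0.34 -0.05]
```

View pics/w3s.png

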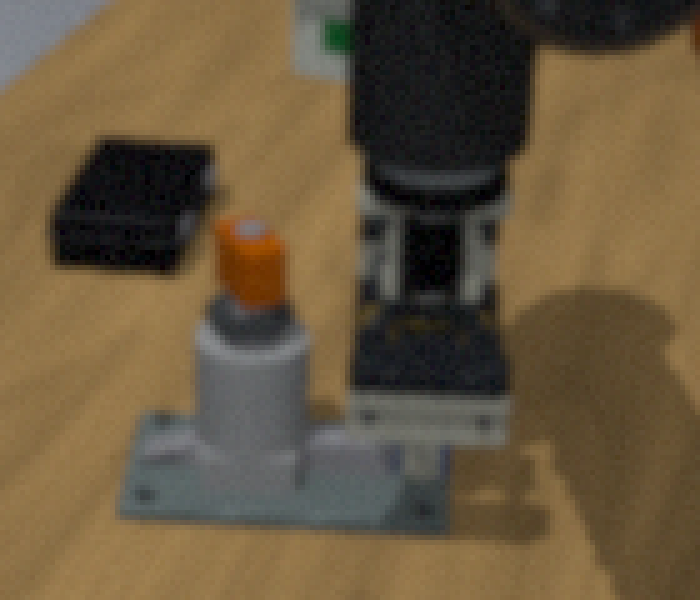

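View pics/w3.png

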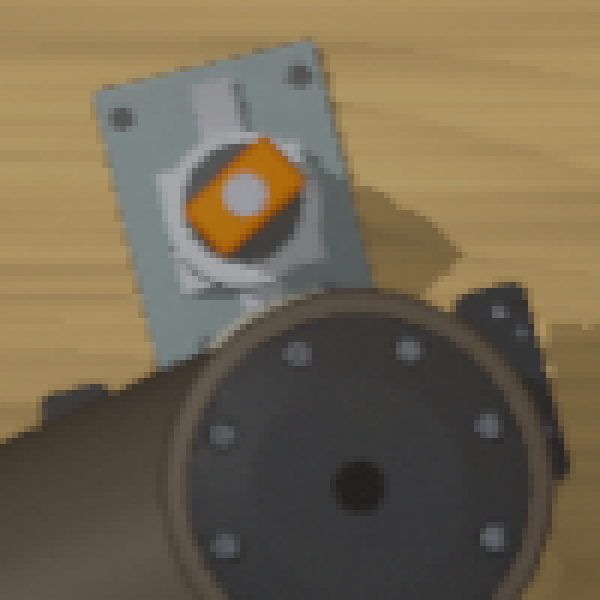

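Run:
```python
from h import *
f=lambda c:np.array(c,float)/6+[230,170]-.5
print("nose",sf(onz("top",f([(190,88),(235,78)]),15)),"dot",onz("top",f([(246,196)]),153))
b=-93.5
bot.line_to([*(O+b*E2),16.9],velocity=15);st()
bot.move_gripper(50);st("open")
bot.line_to([*(O+b*E2),75],velocity=80);st("up")
bot.line_to([*(O-190*E2),110],velocity=120)
bot.move_ptp([430,-230,200],q(.04+np.pi/2));st("away")
bot.pause(.5)
im=bot.camera("side");cv2.imwrite("pics/side4.png",cv2.cvtColor(im,4));crop("pics/f1s.png",im,220,120,360,240,5)
im=bot.camera("top");cv2.imwrite("pics/top4.png",cv2.cvtColor(im,4));crop("pics/f1.png",im,230,170,330,270,6)
```

```text
nose [[ 60.477   7.925]
 [ 60.105 -12.123]] dot [[594.885  34.949 153.   ]]
 t 30.93 tcp [503.1  13.5  17. ] F [ 0.   0.3 -3.4] w 18.1 M [-0.02  0.39 -0.03]
open t 31.69 tcp [503.   13.5  16.9] F [ 0.   0.2 -0. ] w 49.9 M [-0.03 -0.05  0.01]
up t 32.57 tcp [502.7  13.4  74.6] F [ 0.1 -0.   0.5] w 49.6 M [ 0.    0.04 -0.  ]
away t 34.52 tcp [ 429.7 -229.6  199.1] F [0.2 0.7 0. ] w 49.8 M [ 0.04 -0.01  0.01]
```

View pics/f1s.png

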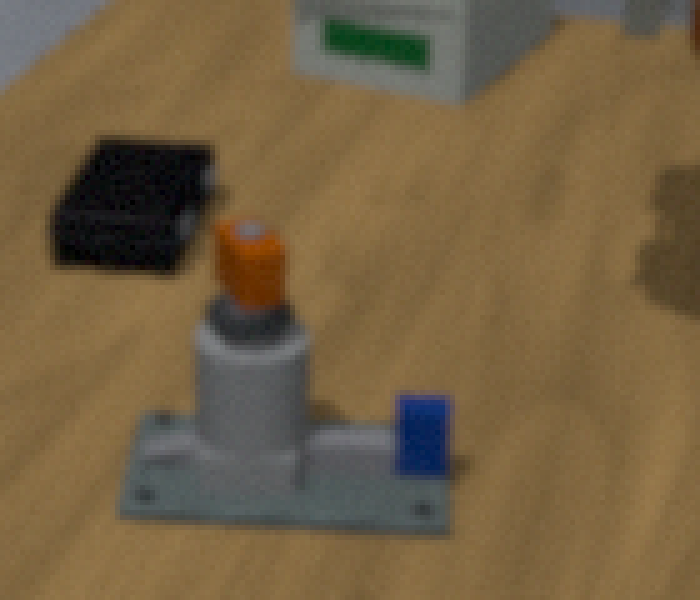

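View pics/f1.png

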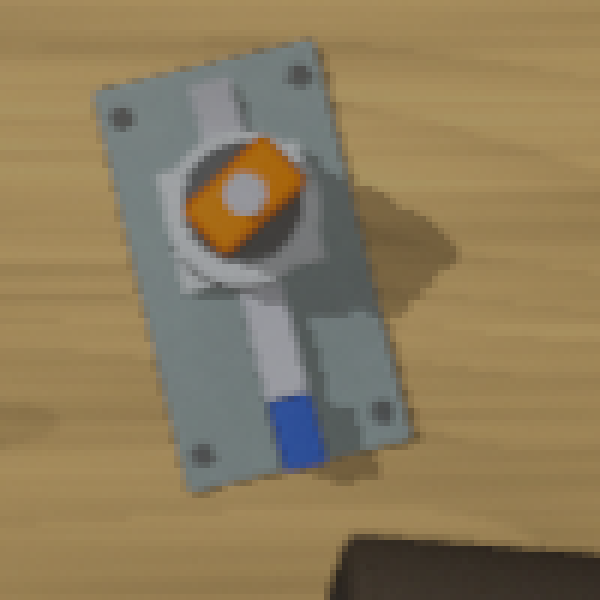

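Run:
```python
from h import *
f=lambda c,o:np.array(c,float)/6+o-.5
print("dot",tri(np.array([220+251/5-.5,120+230/5-.5]),f([245,194],[230,170])))
b=onz("top",f([(268,400),(313,397),(325,463),(282,468)],[230,170]),54);print("block",sf(b).mean(0))
st();bot.close_job()
```

```text
dot (array([595.411,  35.213, 151.94 ]), np.float64(0.6194447456756298))
block [-93.139  -0.637]
 t 35.12 tcp [ 430.  -229.9  200. ] F [ 0.1 -0.8 -0.5] w 49.8 M [-0.05 -0.02  0.01]
the job is handed in; nothing more can be done
```

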